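# Set the stall's beam scale to weigh out 400 g

### The job

Get the counter scale ready for a 400 g order of flatbread: push the small poise back along its bar into the zero notch at the pan end, and push the large poise along its bar until it drops into the 400 g notch; the large bar's notches are 100 g apart, counted from zero at the pan end, so it is the fifth notch. Only push the poises gently with the fingertips, do not pinch or lift them, and leave both seated in their notches. Leave the pot, coin tin, sauce bottle and payment stand where they stand.

Things in the scene. Friction and masses are not known exactly. Their poses are not given: they have to be found in the camera images.
- scale: Beam scale: grey cast base, 125 x 535 mm, 42 mm high, fixed to the table. Origin: on the table under the beam. Own y runs along the beam towards the pan, own x away from the robot at yaw 0. The locked beam has two level aluminium bars along y, tops 120 mm high: large bar at x -36 mm, small bar at x +36 mm, joined from y +92 to +104 and y -205 to -217 mm by yokes no higher than the bars.
- large_poise_top (a point): Centre of the flat top of the large poise: a steel saddle weight riding on the large bar, 38 mm along the bar, 34 mm across it, from 36 mm below to 34 mm above the bar top. 0.3 to 0.5 kg, held down by a leaf spring. Its end faces are upright and flat; above the bar they begin 8 mm over it. A round plunger head, 14 mm wide, stands on its top.
- large_poise (a joint): Place of the large poise along its bar, m: 0 in the zero notch, growing away from the pan (scale's own -y); notches at 0, 0.036, 0.072, 0.108, 0.144 (400 g), 0.180; stops at -0.005 and 0.185. Slides with 1 to 2 N. Within about 4 mm of a notch its spring plunger drops in and draws it on ahead of the finger (the push dips); 6 to 9 N push it out again.
- large_poise_lift (a joint): How far the large poise is lifted off its bar, m: 0 as it should stay, riding on the bar.
- small_poise_top (a point): Centre of the flat top of the small poise: the same kind of saddle weight on the small bar, 24 mm along the bar, 24 mm across it, from 32 mm below to 30 mm above the bar top. 0.12 to 0.18 kg. End faces and plunger head as on the large one.
- small_poise (a joint): Place of the small poise along its bar, m: same notch places, direction and stops as the large one. Slides with about 1 N; 4 to 5 N push it out of a notch.
- small_poise_lift (a joint): How far the small poise is lifted off its bar, m: 0 as it should stay, riding on the bar.
- notch_400 (a point): The 400 g notch of the large bar (16 mm thick): middle of the notch at the height of the bar top. At the scale's x -36, y -114 mm. The bar has six V notches across its top, 12 mm wide, 6 mm deep, 36 mm apart, 100 g each: zero at y +30 mm (pan end) to 500 g at y -150 mm.
- notch_zero (a point): The zero notch of the small bar (12 mm thick): middle of the notch at the height of the bar top. At the scale's x +36, y +30 mm. The six notches are as on the large bar, 20 g each, 0 to 100 g.
- pot: Open steel pot, 110 mm wide, 90 mm high, loose on the table beyond the scale. Origin: centre of its underside.
- coin_tin: Shallow red coin tin, 104 mm wide, 18 mm high, loose on the table on the robot's side of the scale. Origin: centre of its underside.
- sauce_bottle: White sauce bottle with red cap, 60 mm wide, 155 mm high, loose beyond the scale. Origin: centre of its underside.
- pay_stand: Upright green payment stand, 90 mm wide, 129 mm high, loose near the pan on the robot's side. Origin: centre of its underside.
- pan (a point): Centre of the round steel pan of the scale, 160 mm wide, rim 122 mm high, at the scale's y +200 mm. Empty; not to be used. At the other end of the beam (y -229 to -243 mm) the pointer pillar, 44 mm wide, is 139 mm high.
- large_plunger (a joint): Height of the large poise's sprung index plunger, whose roller runs on the bar, m: 0 when it has dropped into a notch (head 6 mm above the poise's top), 0.0045 when it rides between notches (head about 10 mm above).
- small_plunger (a joint): Height of the small poise's sprung index plunger, whose roller runs on the bar, m: 0 when it has dropped into a notch (head 6 mm above the poise's top), 0.0045 when it rides between notches (head about 10 mm above).

How it is judged:
By the outcome, as a careful person would: the job done as asked, in the order asked, and still so for the second after the job is handed in, with the robot touching nothing.
It also fails if it takes over 51 s, if anything falls off the work surface, if the arm or the gripper's body presses on something with over 40 N, if the wrist force passes 120 N, or if a joint passes its speed limit or range.

### The arm

A 6-joint arm with a two-finger parallel gripper is mounted at the origin on the work surface. World frame = base frame: x ahead of the robot, y to its left, z up, the work surface at z = 0. Lengths are in m, angles in rad, forces in N, time in s.
With the tool pointing down it reaches from about 0.25 to 0.725 m from the base axis. Payload 4 kg.
Tool frame: the origin (TCP) lies midway between the tips of the shut fingers; the grasp point (between the pads) lies 19 mm behind it; z points along the fingers, x is the direction in which the jaws open and shut, and the axes are right-handed (so a half turn about z gives the same grasp; the last joint's range is limited). The gripper opens to 85 mm and grips with 20 to 120 N. Pads are 22 mm wide; open, the fingers measure 114 mm over their backs; the gripper's body (76 mm by 85 mm) begins 54 mm behind the grasp point. The pads swing forward as they close: fully open they stand 13 mm farther back than shut.
Start: joints at [-1.31, 0.241, 0.005, 1.335, 0, 1.571], TCP at [0.129, -0.483, 0.231] pointing down, gripper open.
Joint ranges: [-2.72, 2.72], [-1.05, 1.87], [-1.09, 1.28], [-1.99, 2.15], [-1.42, 1.44], [-3.14, 3.14]. Speed limits (rad/s): [2.79, 2.79, 3.14, 3.14, 3.14, 3.14].

### API

Orientations are given as a unit quaternion [x, y, z, w].
In Python, from workcell import bot, vision, ticket gives the robot as it stands.
- The arm moves only by the tool play_rows, never from a script. Its argument "deltas" is one flat list of numbers, 5 for each row, row after row: the opening, from 0 (shut) to 1 (fully open), then the shift along the tool's x, y, z in units of 60 mm (1.0 is 60 mm), then the turn about the tool's z in degrees. A call has 1 to 12 rows; each row shifts and turns the pose as measured when the row begins, along the tool's axes as they then stand; what a row does not reach is not made up. A row lasts 1/8 s, in which the tool goes at most 62.5 mm and 10.7 degrees, less where a joint would pass 70% of its speed; a pose out of reach is approached as far as the arm can. A call is refused whole if a number of a shift passes 1 or a number of a turn 10.7, either way. A call with a gripper value outside its range is refused whole. The fingers move at their own pace and stop on an object; the grip force is fixed at half the most. Time passes only in rows, so rows that do not move let the fingers close. It gives the time, the measured TCP pose, the force and the opening at its end, in the units of the state.
- bot.get_obs(): the state, without advancing time (a new reading comes with each control period).
- vision.camera(name): name is "scene" or "top" or "wrist"; returns a dict with "color" (384x512x3 uint8, blue, green, red), "intrinsics" (3x3 intrinsics, pixels), "k1" (the pictures are not rectified: a ray, as slopes to the right and down, at radius r is drawn at 1 + k1 r^2 times it, then the intrinsics apply), "rvec" (rotation vector, rad) and "tvec" (3), from world to camera coordinates, as OpenCV has them. Camera axes: x right, y down, z forward; pixel columns grow to the right and rows downward; lengths in m; the calibration is good to about 2 mm. A picture is of the moment at which its call begins. There is no depth.
- ticket.job_done(): hands the job in, once; it reports no verdict.
The state is a dict: "clock": time; "joint_pos": joint angles; "joint_vel": joint speeds; "tau": joint torques, N m; "eef_pos": TCP position; "tool_rot": TCP orientation; "ft_force": force on the tool from outside, world axes, zero at the start; "ft_torque": the same for the moment, N m; "grip_width": finger opening in m.
Only numpy, scipy, OpenCV 4.12 (cv2) and the standard library are available. Lean on these libraries where they do the work, as an engineer would, in place of code of your own. Each camera call takes 0.05 s, during which the arm holds its last target. There are 200 camera calls.

## Working session

There is one attempt and no reset: what is moved stays moved. The work goes in short steps, Python scripts to look and compute and a tool call to move; the robot and the scene stay as the last step left them, time stands still between calls to the robot, and variables do not carry over. Pictures are saved under pics/ and viewed, about 8 in all and at most 12, crops included, and the job is handed in when it is done.

Besides the shell and the picture viewer there is one more tool, called after ">>>" as name(argument=value, ...) on one line, values as JSON. play_rows: Moves the arm, as the interface text tells. Its arguments: {"type":"object","properties":{"deltas":{"type":"array"}},"required":["deltas"]}

```bash
mkdir -p pics; cat > h.py <<'E'
import numpy as np, cv2
from workcell import bot, vision, ticket
def snap(n,fn):
    c=vision.camera(n); cv2.imwrite('pics/'+fn,c['color'])
    np.savez('pics/'+fn+'.npz',**{k:np.array(c[k]) for k in ('intrinsics','k1','rvec','tvec')}); return c
def load(fn): return np.load('pics/'+fn+'.npz')
def ray(c,uv):
    K=np.array(c['intrinsics']);k=float(c['k1'])
    p=cv2.undistortPoints(np.array([[uv]],float),K,np.array([k,0,0,0,0.]))[0,0]
    R=cv2.Rodrigues(np.array(c['rvec'],float))[0];t=np.array(c['tvec'],float).ravel()
    return -R.T@t, R.T@np.array([p[0],p[1],1])
def atz(c,uv,z):
    o,d=ray(c,uv); return o+d*(z-o[2])/d[2]
def proj(c,P):
    return cv2.projectPoints(np.array(P,float).reshape(-1,3),np.array(c['rvec'],float),np.array(c['tvec'],float),np.array(c['intrinsics']),np.array([float(c['k1']),0,0,0,0.]))[0][:,0]
E
python3 - <<'E'
from h import *
for n in ('top','scene'):
    c=snap(n,n+'0.png'); print(n,ray(c,(256,192)),c['k1'],c['intrinsics'][0][0])
a=cv2.imread('pics/top0.png');
cv2.imwrite('pics/top0b.png',cv2.resize(a,(800,600),interpolation=cv2.INTER_CUBIC))
a=cv2.imread('pics/scene0.png');
cv2.imwrite('pics/scene0b.png',cv2.resize(a,(800,600),interpolation=cv2.INTER_CUBIC))
print(bot.get_obs())
E
```

```text
top (array([0.38744142, 0.0744271 , 1.13587842]), array([ 0.20045322, -0.00859321, -0.97971887])) 0.050704250474978695 421.738069703345
scene (array([0.93287523, 0.43929946, 0.79392077]), array([-0.41054697, -0.43471856, -0.80155441])) -0.04988668637163628 418.16128353924506
{'clock': 0.1, 'joint_pos': array([-1.30996627e+00,  2.41316411e-01,  3.87889441e-03,  1.33520523e+00,
       -4.48420947e-06,  1.57082816e+00]), 'joint_vel': array([ 0.0003992 , -0.00257489,  0.00326289, -0.00104228, -0.00148399,
        0.00044241]), 'tau': array([-2.13922663e-04, -3.73138297e+01,  2.53009254e+01,  1.08855619e-02,
       -2.97351357e-05, -7.64960703e-06]), 'eef_pos': array([ 0.12879613, -0.48254947,  0.23052019]), 'tool_rot': array([ 7.93048168e-01, -6.09158232e-01, -7.33531754e-04, -5.60578078e-04]), 'ft_force': array([-0.34073851, -0.50406052,  0.46372993]), 'ft_torque': array([ 0.05261166,  0.0020926 , -0.02364274]), 'grip_width': 0.08536522041548188}
```

View pics/top0b.png

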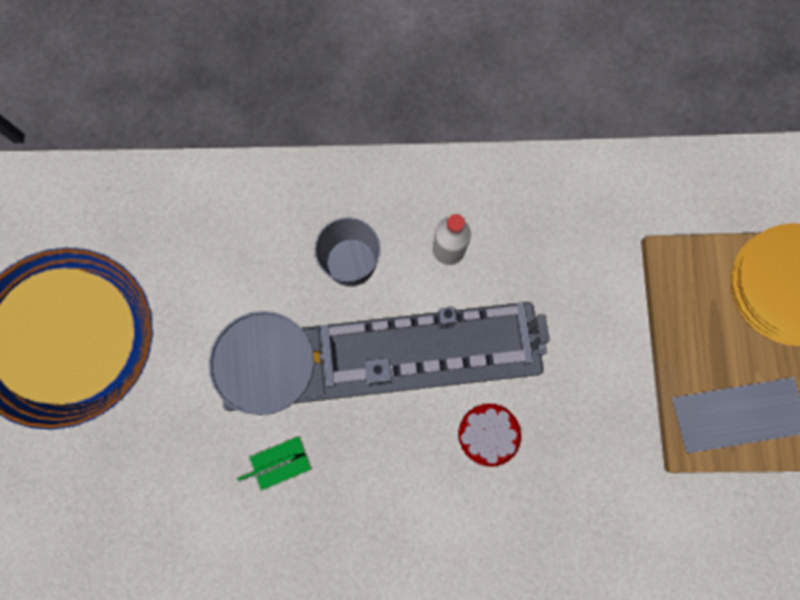

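View pics/scene0b.png

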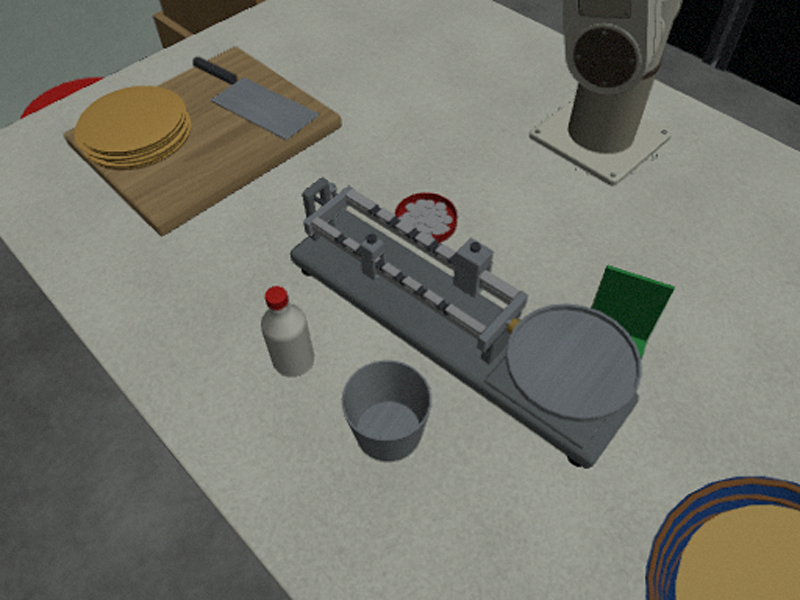

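Top view (800x600): the pan is at (262,363), the large poise top at (377,370), the small poise at (448,315), and the bars run right with a slight tilt. The scene view shows the same layout. Next I'll enlarge both pictures to fit the scale pose.

```bash
python3 - <<'E'
import cv2
a=cv2.imread('pics/top0.png')[180:270,190:360]
cv2.imwrite('pics/c1.png',cv2.resize(a,None,fx=4.7,fy=4.7,interpolation=cv2.INTER_CUBIC))
a=cv2.imread('pics/scene0.png')[105:240,185:345]
cv2.imwrite('pics/c2.png',cv2.resize(a,None,fx=4.4,fy=4.4,interpolation=cv2.INTER_CUBIC))
E
```

```text
(no output)
```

View pics/c1.png

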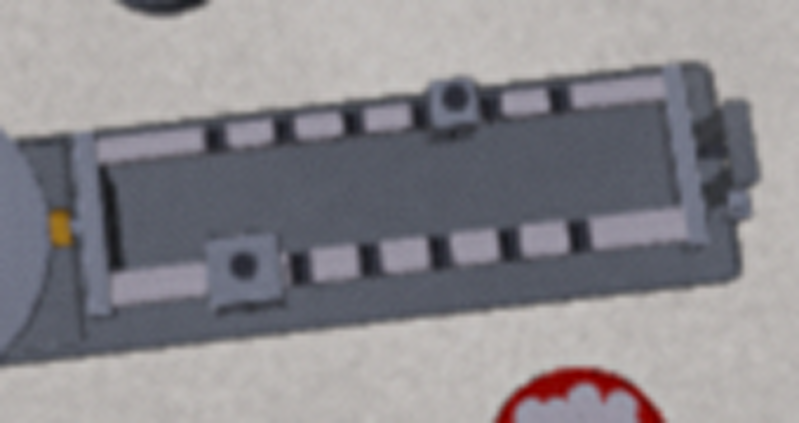

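View pics/c2.png

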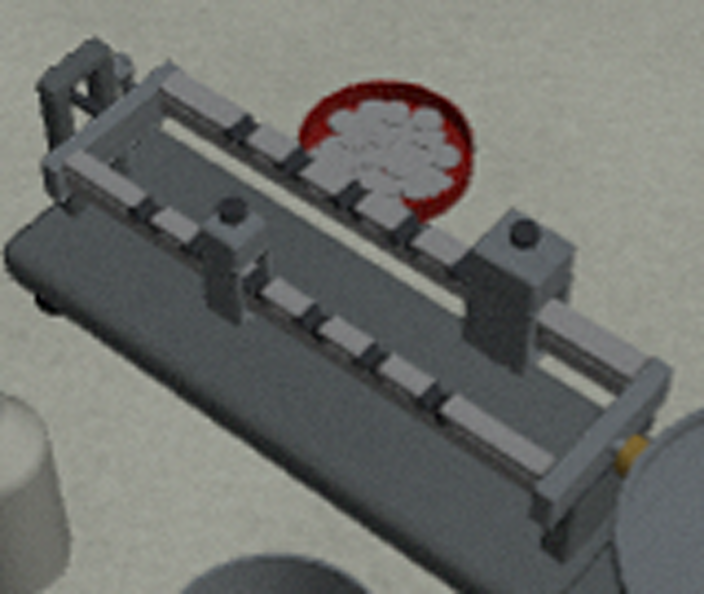

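Both crops show the small bar's notches 0–2, 4 and 5 and the large bar's notches 1–5. The large poise is near its zero notch and the small poise is around 3. Now I'll fit the scale pose to these points.

```bash
cat > fit.py <<'E'
from h import *
from scipy.optimize import least_squares
T=load('top0.png');S=load('scene0.png')
tp=lambda x,y:(190+(x+.5)/4.7-.5,180+(y+.5)/4.7-.5)
sp=lambda x,y:(185+(x+.5)/4.4-.5,105+(y+.5)/4.4-.5)
n=lambda b,i:(b*.036,.03-.036*i,.12)
obs=[(T,tp(*p),n(1,i)) for i,p in {0:(214,137),1:(285,129),2:(352,122),4:(490,106),5:(559,98)}.items()]
obs+=[(T,tp(*p),n(-1,i)) for i,p in {1:(300,268),2:(370,260),3:(440,253),4:(510,244),5:(580,236)}.items()]
obs+=[(S,sp(*p),n(-1,i)) for i,p in {5:(239,128),4:(293,161),3:(347,195),2:(404,229)}.items()]
obs+=[(S,sp(*p),n(1,i)) for i,p in {5:(146,208),2:(312,317),1:(372,355),0:(434,396)}.items()]
def W(p,q):
    c,s=np.cos(p[2]),np.sin(p[2]);q=np.array(q);return np.array([p[0]+c*q[0]-s*q[1],p[1]+s*q[0]+c*q[1],q[2]])
if __name__=='__main__':
    for sel in (obs,obs[:10],obs[10:]):
        r=least_squares(lambda p:np.concatenate([proj(c,W(p,q))[0]-uv for c,uv,q in sel]),[.45,0,0])
        print(r.x,np.abs(r.fun).max())
        if sel is obs: p=r.x;np.save('pose.npy',p)
    def poise(b,obsv,z):  # find joint
        f=lambda j:np.concatenate([proj(c,W(p,(b*.036,.03-j[0],z)))[0]-uv for c,uv in obsv])
        r=least_squares(f,[.05]);return r.x,r.fun
    for z in (.156,.160): print('large head',z,poise(-1,[(T,tp(245,266)),(S,sp(525,233))],z))
    print('large top',poise(-1,[(T,tp(243,274)),(S,sp(522,242))],.154))
    for z in (.156,.160): print('small head',z,poise(1,[(T,tp(455,99)),(S,sp(233,210))],z))
    print('small top',poise(1,[(T,tp(453,104)),(S,sp(236,223))],.15))
    print('pot',atz(T,(225,167),0),'bottle cap',atz(T,(291,142),.155),'pointer',W(p,(0,-.236,.139)),'pan',W(p,(0,.2,.12)))
    print('tin',atz(T,(313,278),.018),'stand',atz(T,(178,297),.05))
E
python3 fit.py
```

```text
[0.52114736 0.08338136 0.09562342] 0.6815918841295456
[0.52128806 0.08371806 0.09011391] 0.2833401257336732
[0.52093932 0.08301726 0.10167425] 0.5990281490547034
large head 0.156 (array([0.00801027]), array([-0.05494978,  0.35433565, -1.43738569,  2.24545985]))
large head 0.16 (array([0.0074167]), array([-0.36154711,  0.21729628, -1.04960286,  1.07425284]))
large top (array([0.00710478]), array([ 0.00959498, -1.21731771, -0.46700812,  1.06813791]))
small head 0.156 (array([0.1220753]), array([-0.23893993, -0.22630814, -1.0606581 ,  1.2883129 ]))
small head 0.16 (array([0.12096031]), array([-0.58414817, -0.47794468, -0.752465  ,  0.23019041]))
small top (array([0.12054647]), array([-0.63808596, -0.7564707 , -1.03888046,  0.6428457 ]))
pot [0.69300246 0.14882047 0.        ] bottle cap [ 0.70980339 -0.02232838  0.155     ] pointer [ 0.54368011 -0.15154049  0.139     ] pan [0.5020518  0.28246768 0.12      ]
tin [ 0.38505719 -0.07701669  0.018     ] stand [0.34720204 0.26649239 0.05      ]
```

The fit is good, and both poises are riding between notches (large at about 7 mm, small at about 121 mm). I'll start by shutting the gripper and aligning tool x with the scale's x.

>>> play_rows(deltas=[0,0,0,0,-10,0,0,0,0,-10,0,0,0,0,-10,0,0,0,0,-10,0,0,0,0,-10,0,0,0,0,-10,0,0,0,0,-10,0,0,0,0,-10])

```text
clock: 1.1
eef_pos: [0.128, -0.4795, 0.226]
tool_rot: [0.998, 0.066, -0.001, -0.006]
ft_force: [-0.4, 0.2, -0.5]
grip_width: -0.0001
```

```bash
cat >> h.py <<'E'
from scipy.spatial.transform import Rotation as Ro
def W(q):
    p=np.load('pose.npy');c,s=np.cos(p[2]),np.sin(p[2]);return np.array([p[0]+c*q[0]-s*q[1],p[1]+s*q[0]+c*q[1],q[2]])
def go(q):
    """state and shift to scale-frame TCP target (x, joint j, z), in tool units; own place in scale frame"""
    o=bot.get_obs();R=Ro.from_quat(o['tool_rot']).as_matrix();p=np.load('pose.npy')
    d=W((q[0],.03-q[1],q[2]))-o['eef_pos'];c,s=np.cos(p[2]),np.sin(p[2]);e=o['eef_pos'][:2]-p[:2]
    print('t',o['clock'],'tcp',o['eef_pos'].round(4),'scale x %.4f j %.4f'%(c*e[0]+s*e[1],.03-(-s*e[0]+c*e[1])),'shift60',(R.T@d/.06).round(3),'yaw err deg',np.degrees(np.arctan2(R[1,0],R[0,0])-p[2]).round(2),'F',o['ft_force'].round(2),'w',round(o['grip_width'],4))
E
python3 -c "
from h import *
p=np.load('pose.npy');p[2]=.0935;np.save('pose.npy',p)
go((.036,.156,.2))"
```

```text
t 1.1 tcp [ 0.128  -0.4795  0.226 ] scale x -0.4440 j 0.5537 shift60 [ 8.255 -6.304  0.498] yaw err deg 2.24 F [-0.43  0.24 -0.5 ] w -0.0001
```

>>> play_rows(deltas=[0,0.7,-0.55,0,2.2,0,0.7,-0.55,0,0,0,0.7,-0.55,0,0,0,0.7,-0.55,0,0,0,0.7,-0.55,0,0,0,0.7,-0.55,0,0,0,0.7,-0.55,0,0,0,0.7,-0.55,0,0,0,0.7,-0.55,0,0,0,0.7,-0.55,0,0,0,0,0,0,0])

```text
clock: 2.48
eef_pos: [0.5242, -0.0988, 0.2241]
tool_rot: [0.999, 0.045, -0.004, -0.008]
ft_force: [-0.6, 0.1, -0.5]
grip_width: 0.0004
```

```bash
python3 -c "
from h import *
go((.036,.156,.2))"
```

```text
t 2.475 tcp [ 0.5242 -0.0988  0.2241] scale x -0.0139 j 0.2117 shift60 [ 0.832 -0.924  0.41 ] yaw err deg -0.18 F [-0.62  0.11 -0.5 ] w 0.0004
```

>>> play_rows(deltas=[0,0.42,-0.46,0.2,0,0,0.42,-0.46,0.2,0,0,0,0,0,0])

```text
clock: 2.85
eef_pos: [0.5683, -0.0391, 0.1986]
tool_rot: [0.999, 0.044, -0.006, -0.007]
ft_force: [-0.1, -0.4, -0.5]
grip_width: -0.0
```

```bash
python3 -c "
from h import *
go((.036,.156,.133))
c=snap('wrist','w1.png');cv2.imwrite('pics/w1b.png',c['color'])
p=lambda *a:proj(c,W(a))[0].round(1)
print('small n4',p(.036,-.114,.12),'n5',p(.036,-.15,.12),'n3',p(.036,-.078,.12),'L5',p(-.036,-.15,.12),'L4',p(-.036,-.114,.12),'head',p(.036,.03-.121,.16))
print(proj(c,bot.get_obs()['eef_pos']))
"
```

```text
t 2.85 tcp [ 0.5683 -0.0391  0.1986] scale x 0.0355 j 0.1563 shift60 [0.02  0.011 1.093] yaw err deg -0.28 F [-0.12 -0.41 -0.48] w -0.0
small n4 [255.2 185.5] n5 [255.4 229. ] n3 [255.1 137.6] L5 [165.  228.8] L4 [160.6 185.5] head [254.7 168.1]
[[252.26488299 253.45200233]]
```

View pics/w1b.png

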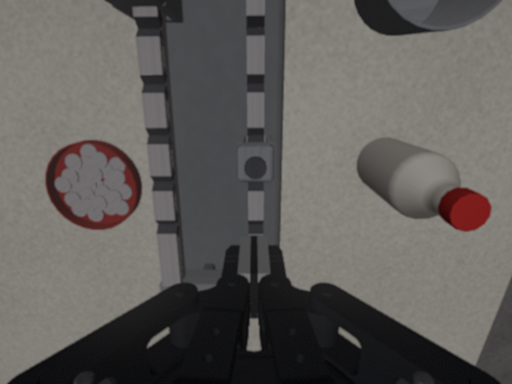

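The wrist view shows the small poise head at (256,168), against a prediction of (255,168). Notch L4 is at about (161,185), also as predicted. The fingertips are behind the poise with clear space, so I'll lower.

>>> play_rows(deltas=[0,0,0,0.4,0,0,0,0,0.4,0,0,0.02,0,0.28,0,0,0,0,0,0])

```text
clock: 3.4
eef_pos: [0.5651, -0.0453, 0.135]
tool_rot: [0.999, 0.04, -0.006, -0.006]
ft_force: [0.7, 0.3, 0.0]
grip_width: 0.0001
```

>>> play_rows(deltas=[0,0,-0.08,0,0,0,0,-0.08,0,0,0,0,0,0,0])

```text
clock: 3.78
eef_pos: [0.5649, -0.0368, 0.1381]
tool_rot: [0.999, 0.039, -0.004, -0.005]
ft_force: [1.1, 0.2, 0.4]
grip_width: -0.0001
```

```bash
python3 -c "
from h import *
go((.036,.023,.133))"
```

```text
t 3.775 tcp [ 0.5649 -0.0368  0.1381] scale x 0.0323 j 0.1537 shift60 [ 0.028 -2.179  0.11 ] yaw err deg -0.9 F [1.07 0.22 0.36] w -0.0001
```

>>> play_rows(deltas=[0,0.06,-0.05,0.08,-0.9,0,0,-0.06,0,0,0,0,-0.06,0,0,0,0,-0.06,0,0])

```text
clock: 4.28
eef_pos: [0.568, -0.0221, 0.1338]
tool_rot: [0.999, 0.047, -0.003, -0.005]
ft_force: [-0.0, -0.8, 0.1]
grip_width: -0.0001
```

```bash
python3 -c "
from h import *
go((.036,.023,.134))"
```

```text
t 4.275 tcp [ 0.568  -0.0221  0.1338] scale x 0.0368 j 0.1394 shift60 [-0.011 -1.94   0.016] yaw err deg 0.08 F [-0.01 -0.76  0.13] w -0.0001
```

>>> play_rows(deltas=[0,0,-0.08,0,0,0,0,-0.08,0,0,0,0,-0.08,0,0,0,0,-0.08,0,0,0,0,-0.08,0,0,0,0,-0.08,0,0,0,0,-0.08,0,0,0,0,-0.08,0,0])

```text
clock: 5.28
eef_pos: [0.5642, 0.0179, 0.1339]
tool_rot: [0.999, 0.047, -0.003, -0.004]
ft_force: [0.9, -1.0, 0.0]
grip_width: 0.0001
```

```bash
python3 -c "
from h import *
go((.036,.023,.134))"
```

```text
t 5.275 tcp [0.5642 0.0179 0.1339] scale x 0.0368 j 0.0992 shift60 [-0.012 -1.27   0.008] yaw err deg 0.04 F [ 0.92 -1.05  0.01] w 0.0001
```

>>> play_rows(deltas=[0,0,-0.08,0,0,0,0,-0.08,0,0,0,0,-0.08,0,0,0,0,-0.08,0,0,0,0,-0.08,0,0,0,0,-0.08,0,0,0,0,-0.08,0,0,0,0,-0.08,0,0,0,0,-0.08,0,0,0,0,-0.08,0,0,0,0,-0.08,0,0])

```text
clock: 6.65
eef_pos: [0.5588, 0.0732, 0.1342]
tool_rot: [0.999, 0.047, -0.003, -0.003]
ft_force: [-0.5, -1.2, -0.5]
grip_width: -0.0001
```

```bash
python3 -c "
from h import *
go((.036,.023,.134))
c=snap('wrist','w2.png');a=c['color'][60:260,170:350];cv2.imwrite('pics/w2b.png',cv2.resize(a,None,fx=3,fy=3,interpolation=cv2.INTER_CUBIC))
for j in (.02,.024,.028,.032,.036): print(j,((proj(c,W((.036,.03-j,.16)))[0]-(170,60)+.5)*3).round(0))
print([((proj(c,W((b,.03-n*.036,.12)))[0]-(170,60)+.5)*3).round(0) for b in (.036,-.036) for n in (0,1,2)])
"
```

```text
t 6.65 tcp [0.5588 0.0732 0.1342] scale x 0.0366 j 0.0436 shift60 [-0.009 -0.344  0.005] yaw err deg 0.0 F [-0.48 -1.16 -0.46] w -0.0001
0.02 [246. 517.]
0.024 [246. 543.]
0.028 [246. 568.]
0.032 [247. 593.]
0.036 [247. 617.]
[array([249., 312.]), array([249., 501.]), array([249., 666.]), array([-160.,  312.]), array([-134.,  499.]), array([-110.,  663.])]
```

View pics/w2b.png

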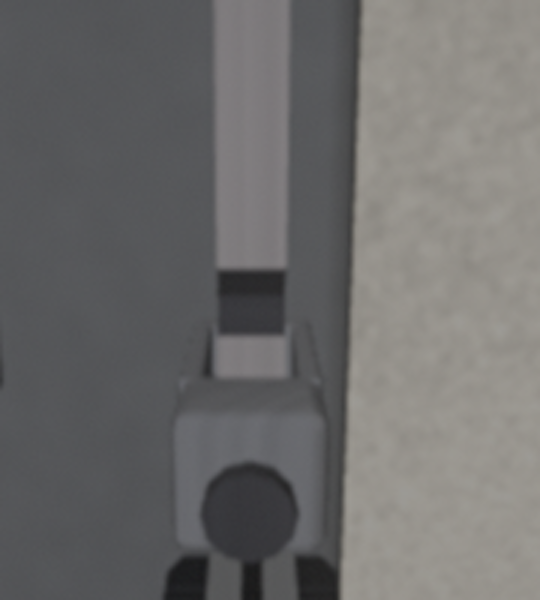

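The crop shows the zero notch at y 270–333 (centre about 301, predicted 312) and the poise head at (250,511). The poise is about 21 mm from its notch, so I'll go 18 mm and check.

>>> play_rows(deltas=[0,0,-0.08,0,0,0,0,-0.08,0,0,0,0,-0.06,0,0,0,0,-0.05,0,0,0,0,0,0,0])

```text
clock: 7.32
eef_pos: [0.5568, 0.0925, 0.1344]
tool_rot: [0.999, 0.048, -0.003, -0.004]
ft_force: [0.2, -0.1, -0.4]
grip_width: -0.0001
```

```bash
python3 -c "
from h import *
go((.036,.0225,.134))
c=snap('wrist','w3.png');a=c['color'][60:260,130:350];cv2.imwrite('pics/w3b.png',cv2.resize(a,None,fx=3,fy=3,interpolation=cv2.INTER_CUBIC))
for z in (.156,.16):
  for j in (-.004,0,.004): print(z,j,((proj(c,W((.036,.03-j,z)))[0]-(130,60)+.5)*3).round(0))
"
```

```text
t 7.325 tcp [0.5568 0.0925 0.1344] scale x 0.0363 j 0.0243 shift60 [-0.005 -0.03   0.007] yaw err deg 0.11 F [ 0.2  -0.12 -0.41] w -0.0001
0.156 -0.004 [368. 474.]
0.156 0 [368. 500.]
0.156 0.004 [368. 525.]
0.16 -0.004 [368. 485.]
0.16 0 [368. 512.]
0.16 0.004 [368. 537.]
```

View pics/w3b.png

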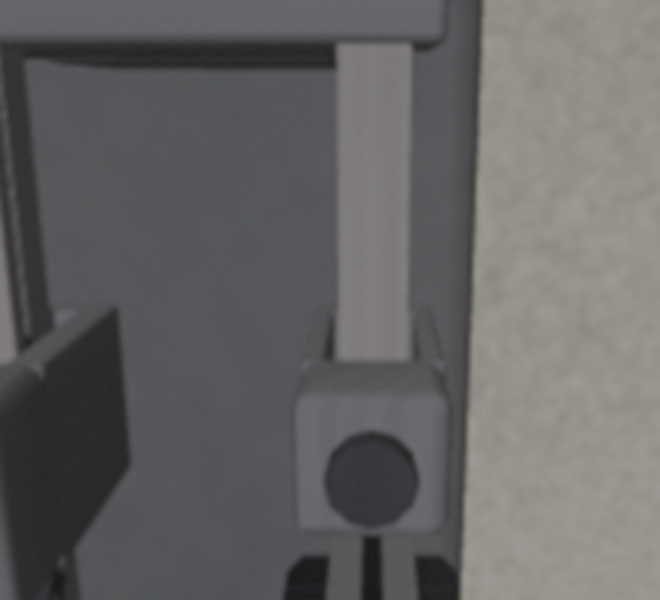

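The head is at (371,480). It looks smaller, so it has dropped, and the poise has jumped ahead of the fingers with zero force: the small poise is seated at zero. Next I'll back off, lift, and go to the pan side of the large poise.

>>> play_rows(deltas=[0,0,0.15,0,0,0,0,0.1,0,0,0,0,0,-0.4,0,0,0,0,-0.4,0,0,0,0,-0.4,0,0,0,0,0,0])

```text
clock: 8.12
eef_pos: [0.5585, 0.0731, 0.2075]
tool_rot: [0.999, 0.046, -0.004, -0.004]
ft_force: [-0.4, -0.9, -0.9]
grip_width: -0.0001
```

```bash
python3 -c "
from h import *
go((-.036,-.037,.2))"
```

```text
t 8.125 tcp [0.5585 0.0731 0.2075] scale x 0.0363 j 0.0437 shift60 [-1.205 -1.342  0.147] yaw err deg -0.08 F [-0.35 -0.89 -0.94] w -0.0001
```

>>> play_rows(deltas=[0,-0.4,-0.45,0.03,0,0,-0.4,-0.45,0.03,0,0,-0.4,-0.45,0.03,0,0,0,0,0,0])

```text
clock: 8.62
eef_pos: [0.4759, 0.1467, 0.1983]
tool_rot: [0.999, 0.044, -0.007, -0.004]
ft_force: [1.0, 0.1, -0.7]
grip_width: -0.0002
```

```bash
python3 -c "
from h import *
go((-.036,-.037,.135))
c=snap('scene','s2.png');a=c['color'][100:250,190:350];cv2.imwrite('pics/s2b.png',cv2.resize(a,None,fx=4,fy=4,interpolation=cv2.INTER_CUBIC))
for j in (0,): print([((proj(c,W((b,.03-j,z)))[0]-(190,100)+.5)*4).round(0) for b,z in ((.036,.156),(-.036,.16))])
"
```

```text
t 8.625 tcp [0.4759 0.1467 0.1983] scale x -0.0391 j -0.0373 shift60 [0.067 0.013 1.053] yaw err deg -0.29 F [ 1.04  0.07 -0.66] w -0.0002
[array([377., 336.]), array([466., 244.])]
```

View pics/s2b.png

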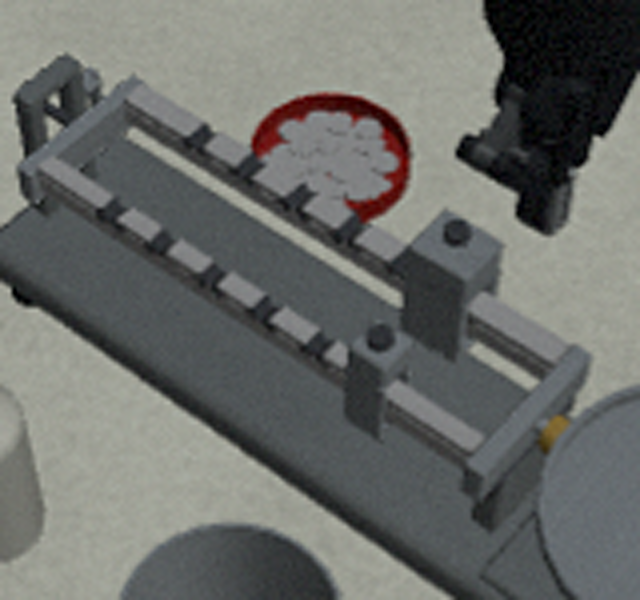

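The small poise covers its zero notch, with five free notches behind it and the head at (381,336). The fingers are over the pan side of the large bar, so I'll lower.

>>> play_rows(deltas=[0,0.04,0,0.35,-0.3,0,0.02,0,0.35,0,0,0.02,0,0.33,0,0,0,0,0,0])

```text
clock: 9.18
eef_pos: [0.4837, 0.1438, 0.1329]
tool_rot: [0.999, 0.044, -0.006, -0.003]
ft_force: [-0.1, -0.5, 0.1]
grip_width: 0.0001
```

```bash
python3 -c "
from h import *
go((-.036,-.025,.135))"
```

```text
t 9.175 tcp [0.4837 0.1438 0.1329] scale x -0.0317 j -0.0336 shift60 [-0.072  0.144 -0.035] yaw err deg -0.29 F [-0.05 -0.52  0.09] w 0.0001
```

>>> play_rows(deltas=[0,-0.07,0.03,-0.02,-0.3,0,0,0.06,0,0,0,0,0.06,0,0,0,0,0.06,0,0,0,0,0.06,0,0])

```text
clock: 9.8
eef_pos: [0.4825, 0.1269, 0.1361]
tool_rot: [0.999, 0.047, -0.005, -0.004]
ft_force: [-0.3, 2.4, -2.9]
grip_width: 0.0002
```

```bash
python3 -c "
from h import *
go((-.036,.112,.135))"
```

```text
t 9.8 tcp [0.4825 0.1269 0.1361] scale x -0.0344 j -0.0169 shift60 [-2.700e-02  2.148e+00 -1.000e-03] yaw err deg 0.0 F [-0.31  2.35 -2.86] w 0.0002
```

>>> play_rows(deltas=[0,-0.02,0.08,0,0,0,0,0.08,0,0,0,0,0.08,0,0,0,0,0.08,0,0,0,0,0.08,0,0,0,0,0.08,0,0,0,0,0.08,0,0,0,0,0.08,0,0])

```text
clock: 10.8
eef_pos: [0.4854, 0.0888, 0.1365]
tool_rot: [0.999, 0.048, -0.004, -0.008]
ft_force: [-0.6, 3.5, 0.4]
grip_width: 0.0003
```

```bash
python3 -c "
from h import *
go((-.036,.112,.135))"
```

```text
t 10.8 tcp [0.4854 0.0888 0.1365] scale x -0.0351 j 0.0212 shift60 [-1.800e-02  1.513e+00  1.000e-03] yaw err deg 0.11 F [-0.59  3.49  0.42] w 0.0003
```

>>> play_rows(deltas=[0,-0.01,0.08,0,0,0,0,0.08,0,0,0,0,0.08,0,0,0,0,0.08,0,0,0,0,0.08,0,0,0,0,0.08,0,0,0,0,0.08,0,0,0,0,0.08,0,0])

```text
clock: 11.8
eef_pos: [0.4887, 0.0499, 0.1364]
tool_rot: [0.999, 0.048, -0.004, -0.01]
ft_force: [-0.4, 2.9, 0.6]
grip_width: -0.0001
```

```bash
python3 -c "
from h import *
go((-.036,.112,.135))"
```

```text
t 11.8 tcp [0.4887 0.0499 0.1364] scale x -0.0355 j 0.0603 shift60 [-0.011  0.861  0.005] yaw err deg 0.16 F [-0.36  2.93  0.64] w -0.0001
```

>>> play_rows(deltas=[0,0,0.08,0,0,0,0,0.08,0,0,0,0,0.08,0,0,0,0,0.08,0,0,0,0,0.08,0,0,0,0,0.08,0,0,0,0,0.06,0,0,0,0,0,0,0])

```text
clock: 12.8
eef_pos: [0.4916, 0.0162, 0.1359]
tool_rot: [0.999, 0.048, -0.004, -0.012]
ft_force: [0.1, 1.0, 1.6]
grip_width: -0.0002
```

```bash
python3 -c "
from h import *
go((-.036,.112,.135))
c=snap('wrist','w4.png');a=c['color'][60:300,120:340];cv2.imwrite('pics/w4b.png',cv2.resize(a,None,fx=2.5,fy=2.5,interpolation=cv2.INTER_CUBIC))
t=snap('top','t4.png');b=t['color'][180:270,190:360];cv2.imwrite('pics/t4b.png',cv2.resize(b,None,fx=4.7,fy=4.7,interpolation=cv2.INTER_CUBIC))
for j in (.124,.132,.14,.144): print(j,((proj(t,W((-.036,.03-j,.16)))[0]-(190,180)+.5)*4.7).round(0))
print(((proj(t,W((-.036,-.114,.12)))[0]-(190,180)+.5)*4.7).round(0))
"
```

```text
t 12.8 tcp [0.4916 0.0162 0.1359] scale x -0.0357 j 0.0941 shift60 [-0.006  0.298  0.008] yaw err deg 0.14 F [0.12 0.98 1.58] w -0.0002
0.124 [479. 240.]
0.132 [495. 238.]
0.14 [511. 236.]
0.144 [519. 235.]
[511. 244.]
```

View pics/w4b.png

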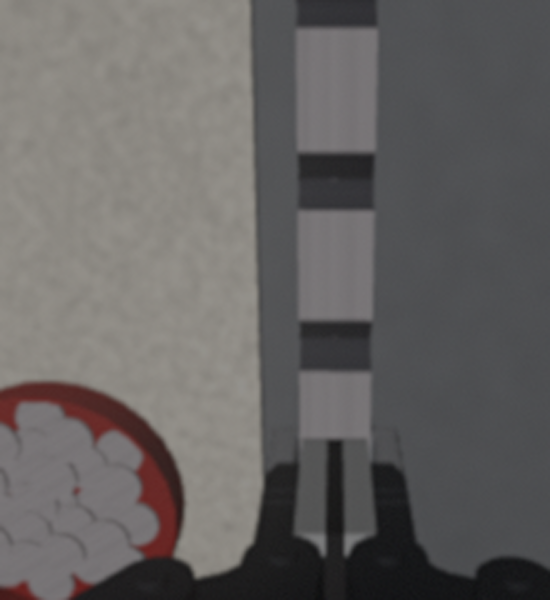

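The wrist camera is now behind the fingers and doesn't show the poise. It does show notches 2 and 3 free behind it. By the contact offset about 16 mm remain, so I'll advance about 13 mm and check with the scene camera.

>>> play_rows(deltas=[0,0,0.08,0,0,0,0,0.07,0,0,0,0,0.05,0,0,0,0,0,0,0])

```text
clock: 13.4
eef_pos: [0.4925, 0.0033, 0.1353]
tool_rot: [0.999, 0.048, -0.004, -0.012]
ft_force: [-0.5, 0.5, 0.3]
grip_width: 0.0004
```

```bash
python3 -c "
from h import *
go((-.036,.1105,.135))
c=snap('scene','s5.png');a=c['color'][95:185,190:310];cv2.imwrite('pics/s5b.png',cv2.resize(a,None,fx=6,fy=6,interpolation=cv2.INTER_CUBIC))
for z in (.154,.156,.16):
 for j in (.136,.14,.144): print(z,j,((proj(c,W((-.036,.03-j,z)))[0]-(190,95)+.5)*6).round(0))
print([((proj(c,W((-.036,.03-j,.12)))[0]-(190,95)+.5)*6).round(0) for j in (.108,.144,.18)])
"
```

```text
t 13.4 tcp [0.4925 0.0033 0.1353] scale x -0.0360 j 0.1070 shift60 [-0.001  0.058  0.003] yaw err deg 0.16 F [-0.47  0.53  0.32] w 0.0004
0.154 0.136 [388. 223.]
0.154 0.14 [379. 218.]
0.154 0.144 [371. 213.]
0.156 0.136 [388. 219.]
0.156 0.14 [379. 214.]
0.156 0.144 [371. 209.]
0.16 0.136 [388. 211.]
0.16 0.14 [379. 206.]
0.16 0.144 [371. 201.]
[array([448., 325.]), array([373., 279.]), array([300., 235.])]
```

View pics/s5b.png

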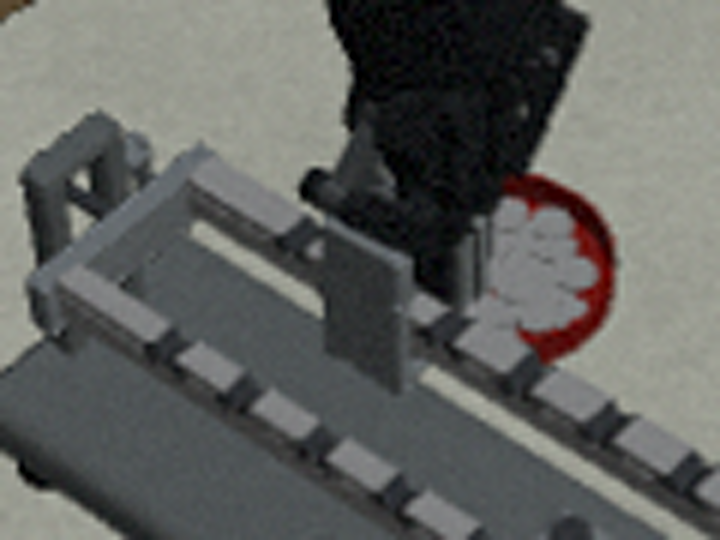

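The poise covers the notch between notch 3 (440,328) and notch 5 (295,233). It seems to have moved ahead of the finger and the force is near zero. I'll back off and lift to check it unobstructed.

>>> play_rows(deltas=[0,0,-0.15,0,0,0,0,-0.15,0,0,0,0,-0.1,-0.3,0,0,0,0,-0.5,0,0,0,-0.5,-0.5,0,0,-0.5,-0.5,-0.3,0,0,-0.8,-0.4,0,0,0,-0.8,-0.4,0,0,0,-0.8,0,0,0,0,0,0,0,0])

```text
clock: 14.7
eef_pos: [0.301, 0.1238, 0.2381]
tool_rot: [0.999, 0.051, -0.005, -0.012]
ft_force: [1.1, 0.8, 0.4]
grip_width: 0.0001
```

```bash
python3 -c "
from h import *
go((-.036,.08,.135))
c=snap('scene','s6.png');t=snap('top','t6.png')
a=cv2.resize(c['color'][95:220,190:320],None,fx=4.6,fy=4.6,interpolation=cv2.INTER_CUBIC)
b=cv2.resize(t['color'][185:255,215:345],None,fx=4.6,fy=4.6,interpolation=cv2.INTER_CUBIC)
a=cv2.resize(c['color'][110:170,205:285],None,fx=4.6,fy=4.6,interpolation=cv2.INTER_CUBIC)
h=np.zeros((600,600,3),np.uint8);h[:a.shape[0],:a.shape[1]]=a;h[278:278+b.shape[0],:b.shape[1]]=b;cv2.imwrite('pics/m6.png',h)
for z in (.154,.156,.16):
 for j in (.14,.144,.148): print(z,j,((proj(c,W((-.036,.03-j,z)))[0]-(205,110)+.5)*4.6).round(0),((proj(t,W((-.036,.03-j,z)))[0]-(215,185)+.5)*4.6+(0,278)).round(0))
print('notch 3 5',[(((proj(c,W((-.036,.03-j,.12)))[0]-(205,110)+.5)*4.6).round(0),((proj(t,W((-.036,.03-j,.12)))[0]-(215,185)+.5)*4.6+(0,278)).round(0)) for j in (.108,.18)])
print('small head 0',((proj(t,W((.036,.03,.156)))[0]-(215,185)+.5)*4.6+(0,278)).round(0))
"
```

```text
t 14.7 tcp [0.301  0.1238 0.2381] scale x -0.2154 j -0.0308 shift60 [2.989 1.912 1.645] yaw err deg 0.45 F [1.14 0.83 0.42] w 0.0001
0.154 0.14 [222.  98.] [384. 487.]
0.154 0.144 [215.  95.] [392. 486.]
0.154 0.148 [209.  91.] [399. 485.]
0.156 0.14 [222.  95.] [384. 487.]
0.156 0.144 [215.  91.] [392. 486.]
0.156 0.148 [209.  88.] [400. 485.]
0.16 0.14 [222.  89.] [385. 486.]
0.16 0.144 [215.  85.] [393. 485.]
0.16 0.148 [209.  81.] [401. 484.]
notch 3 5 [(array([275., 180.]), array([317., 502.])), (array([161., 111.]), array([453., 485.]))]
small head 0 [ 93. 379.]
```

View pics/m6.png

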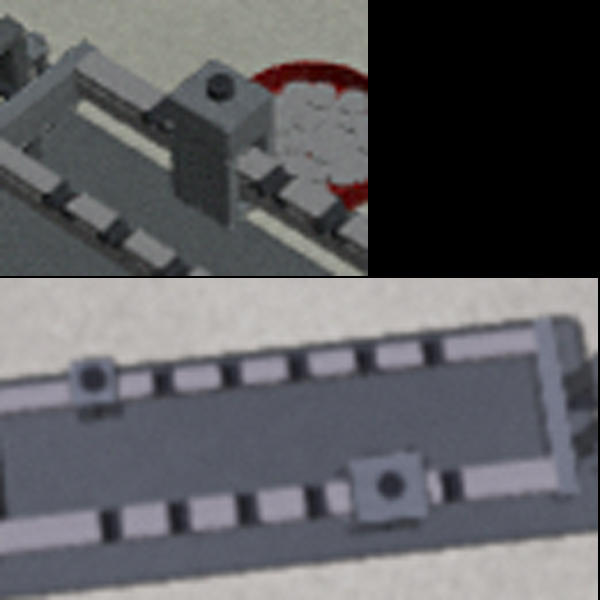

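Top half: the large head is at (391,486), predicted (392,486) for 144 mm. The small head is at (93,379), exactly as predicted for zero. One more numeric check of plunger height from the head blobs, using both views.

```bash
python3 -c "
from h import *
from scipy.optimize import least_squares
def cen(fn,uv):
    g=255-cv2.cvtColor(cv2.imread('pics/'+fn),cv2.COLOR_BGR2GRAY).astype(float)
    u,v=np.round(uv).astype(int);r=6 if fn[0]=='s' else 5
    p=g[v-r:v+r+1,u-r:u+r+1];y,x=np.mgrid[-r:r+1,-r:r+1];m=(x*x+y*y<=(3.6**2))
    w=np.clip(p-np.percentile(p[m],45),0,None)*m;return np.array([u+(w*x).sum()/w.sum(),v+(w*y).sum()/w.sum()])
def run(s,t,b,j):
    S=load(s);T=load(t);g=W((b,.03-j,.157))
    a=cen(s,cen(s,proj(S,g)[0]));q=cen(t,cen(t,proj(T,g)[0]))
    r=least_squares(lambda k:np.r_[proj(S,k)[0]-a,proj(T,k)[0]-q],g);d=r.x-W((b,.03-j,0));print(s,b,'head z',r.x[2].round(4),'dj',-d[1].round(4),'dx',d[0].round(4),'res',r.fun.round(2))
run('scene0.png','top0.png',.036,.121);run('scene0.png','top0.png',-.036,.007)
run('s6.png','t6.png',.036,0);run('s6.png','t6.png',-.036,.144)
"
```

```text
scene0.png 0.036 head z 0.1562 dj 0.001 dx 0.0003 res [-0.23 -0.04 -0.2   0.18]
scene0.png -0.036 head z 0.1598 dj 0.0 dx 0.0008 res [-0.15 -0.02 -0.14  0.1 ]
s6.png 0.036 head z 0.1515 dj -0.0006 dx 0.0007 res [-0.12 -0.02 -0.12  0.09]
s6.png -0.036 head z 0.156 dj -0.0008 dx 0.0001 res [-0.12 -0.02 -0.1   0.09]
```

Both heads dropped by about 4 mm compared with riding, so both plungers are in their notches.

```bash
python3 -c "
from h import *
o=bot.get_obs();print(o['clock'],o['joint_vel'].round(3));print(ticket.job_done())"
```

```text
14.8 [-0.02   0.035  0.032 -0.004 -0.    -0.001]
the job is handed in; nothing more can be done
None
```

I pushed the small poise back into its zero notch first, then the large poise along to the 400 g notch. I used only shut fingertips, without pinching or lifting. The job was handed in at 14.8 s with the arm clear of the scale.

- **Poise positions:** seen from above, both are within about 1 mm of their target notches.
- **Seated in the notches:** fitted from the scene and top cameras, the plunger heads sit 4.7 mm (small) and 3.8 mm (large) lower than when they were riding between notches. Both poises moved ahead of the finger, with near-zero force at the end.
- **Disagreements:**
  - Head heights came out about 4 mm lower than the nominal sizes throughout, so I relied on the drop rather than the absolute height.
  - The wrist view put the small bar's zero notch about 2 mm from where the fitted scale pose did.
  - Read by eye, the scene view placed the large poise a few mm short of 400 g. The top view and the two-camera fit did not.
- **Not checked:** I did not measure the pot, tin, bottle and stand again. Contact forces stayed below about 4 N in every reading I took, at the end of each move.

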